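Charge the bead mill with grinding balls

ROBOT

A 6-joint arm with a two-finger parallel gripper is mounted at the origin on the work surface. World frame = base frame: x ahead of the robot, y to its left, z up, the work surface at z = 0. Lengths are in m, angles in degrees, forces in N, time in s.
With the tool pointing down it reaches from about 0.25 to 0.725 m from the base axis. Payload 9.7 kg.
Tool frame: the origin (TCP) lies midway between the tips of the shut fingers; the grasp point (between the pads) lies 19 mm behind it; z points along the fingers, y is the line along which they close (so a half turn about z gives the same grasp; the last joint's range is limited). The gripper opens to 85 mm and grips with 20 to 120 N. Pads are 22 mm wide; open, the fingers measure 114 mm over their backs; the gripper's body (76 mm by 85 mm) begins 54 mm behind the grasp point. The pads swing forward as they close: fully open they stand 13 mm farther back than shut.
Start: joints at [-73.224, 4.979, 10.078, 95.1, 0, 90], TCP at [0.159, -0.527, 0.231] pointing down, gripper open.
Joint ranges: [-179.16, 179.16], [-48.56, 103.87], [-65.8, 70.77], [-126.05, 130.52], [-82.76, 87.17], [-180, 180]. Speed limits (degrees/s): [127.2, 127.2, 147.25, 180, 180, 180].

INTERFACE

Orientations are given as [roll, pitch, yaw] about the fixed x, y, z axes, in that order (R = Rz(yaw) Ry(pitch) Rx(roll)).
In Python, from workcell import readout, imaging, bot, spotter gives the robot as it stands.
- The arm moves only by the shell command python3 -m jog 'ROWS' [FORCE]. ROWS is JSON, a list of rows, each an object with "rotation": the turn, a rotation vector about the world's x, y, z in degrees, a list of three; "translation": the shift along the world's x, y, z in mm, a list of three; "grip": the finger opening in mm, from 0 to 85.4. In form: [{"rotation": [wx, wy, wz], "translation": [dx, dy, dz], "grip": grip}, ...]. A call has 1 to 20 rows; each row is the pose to reach, as a shift and turn from the pose commanded when the call began; what a row does not reach only later rows make up. A row lasts 1/10 s, in which the tool goes at most 50 mm and 8.59 degrees, less where a joint would pass 70% of its speed; a pose out of reach is approached as far as the arm can. A call with a gripper value outside its range is refused whole. The fingers move at their own pace and stop on an object; FORCE is the grip in N (left out, the last holds). Time passes only in rows, so rows that repeat a pose let the fingers close. It gives the time, the measured TCP pose, the force, the opening and the grip force at its end, in the units of the state.
- readout.get_obs(): the state, without advancing time (a new reading comes with each control period).
- imaging.camera(name): name is "scene" or "side" or "wrist"; returns (picture, depth): 480x640x3 uint8, red, green, blue; 480x640 float32, m along the optical axis (not along the pixel's ray), 0 where there is no reading.
- imaging.camera_info(name): a dict with "vertical_fov" (degrees; the focal length in pixels is half the picture's height over the tangent of half this angle, whatever the lens; pixels are square), "cx", "cy" (the principal point, pixels), "extrinsics" (4x4, takes a point from camera to world coordinates); the wrist camera has in their place "tool_from_camera" (4x4, takes a point from camera to tool coordinates, whose origin is the TCP and whose axes are the flange's). Camera axes: x right, y down, z forward; pixel columns grow to the right and rows downward; lengths in m; the calibration is good to about 2 mm. A picture is of the moment at which its call begins: read the wrist's pose just before it. camera_info takes no time and is no camera call.
- bot.job_done(): hands the job in; it is judged then, once.
Trained networks look in the newest picture that a camera, given by its name, has taken for a name from the list of things; names that differ only in an ending like _2 or _b are one class to them, and where a whole thing is asked for, a point or a joint stands for the part that bears it (a point fixed in the world has none). Each returns a list of dicts, best first, with "confidence" (0 to 1); they miss things now and then, are a little off and sometimes report something else, mostly with a low value. They report only what shows in the picture. A call takes as long as a camera call.
- spotter.spot_in(camera, target): "box" ([centre column, centre row, width, height] in pixels, round what is visible of it).
- spotter.mark_of(camera, target): "uv" ([column, row] in pixels: a listed point, or the origin of a listed thing).
The state is a dict: "time": time; "q": joint angles; "qd": joint speeds; "joint_efforts": joint torques, N m; "ee_pos": TCP position; "tcp_rot": TCP orientation; "wrist_force": force on the tool from outside, world axes, zero at the start; "torque": the same for the moment, N m; "opening": finger opening in m; "grasp_force": force on a finger pad.
Only numpy, scipy, OpenCV 4.12 (cv2) and the standard library are available. Lean on these libraries where they do the work, as an engineer would, in place of code of your own. Each camera call takes 0.05 s, during which the arm holds its last target. There are 200 camera calls.

TASK

Charge the bead mill for the next run: put one of the large steel balls into each of the three grinding cups, holding it right at the mouth before you let go. Then slide the loaded cup carrier fully home under the clamp plate, without slamming it. Leave the small balls on their rack and the other things on the bench where they are.

Things in the scene. Friction and masses are not known exactly. Their poses are not given: they have to be found in the camera images.
- mill: Bench-top bead mill, fixed, 420 x 250 mm, 180 mm high. Origin: centre of its underside; -x points out of its loading side, z up. Its low front half is a steel deck (top 73 mm above the bench) with two 20 mm high side guides, between which the cup carrier slides along the mill's x. From x = 80 mm back the white housing with display and keys rises to 180 mm.
- clamp_plate (a point): Top centre of the clamp bridge across the deck: a fixed aluminium plate 85 mm (along the slide) x 245 mm, top 143 mm, rubber-lined underside 123 mm above the bench, with a black hand knob (44 mm wide, up to 168 mm) in its middle. Axes as the mill's.
- carrier (a joint): How far (m) the cup carrier is pulled out to the mill's -x: 0 = home at the stop, cups under the clamp plate; at most 0.125; 0.105 to 0.124 at the start. Slides stiffly (3 N), stays where left. Aluminium block 60 mm (along the slide) x 150 x 45, top 120 mm above the bench, 4 mm under the plate: the cups are open only while it is out.
- grip_pin (a point): Top centre of the carrier's grip: an upright round steel pin 16 mm in diameter, standing 50 mm high (its top 133 mm above the bench) on a flat tongue whose top is 83 mm above the bench, 50 mm in front (mill's -x) of the carrier's front face, free on all sides. Axes as the mill's.
- cup0 (a point): Centre of the mouth of a grinding cup in the carrier (+y end of the row (the mill's axes)), at the flat top face: a round bore 28 mm in diameter, 34 mm deep, flat floor; empty at the start. The three cups are 48 mm apart. z up, axes as the mill's.
- cup1 (a point): Centre of the mouth of a grinding cup in the carrier (middle), at the flat top face: a round bore 28 mm in diameter, 34 mm deep, flat floor; empty at the start. The three cups are 48 mm apart. z up, axes as the mill's.
- cup2 (a point): Centre of the mouth of a grinding cup in the carrier (-y end of the row), at the flat top face: a round bore 28 mm in diameter, 34 mm deep, flat floor; empty at the start. The three cups are 48 mm apart. z up, axes as the mill's.
- ball_rack: Black plastic rack, fixed, 170 x 110 x 16 mm; origin: centre of its underside, z up. Six square holes 12 mm wide at x = -60, 0, +60 and y = +30, -30 mm; five hold a ball that nests on the hole's rim, in mixed order.
- ball_a_center (a point): Centre of a large plain steel grinding ball, 20 mm in diameter, 33 g, on the rack at the start (centre 24 mm above the bench). The three large balls are alike. The axes mean nothing.
- ball_b_center (a point): Centre of a large plain steel grinding ball, 20 mm in diameter, 33 g, on the rack at the start (centre 24 mm above the bench). The three large balls are alike. The axes mean nothing.
- ball_c_center (a point): Centre of a large plain steel grinding ball, 20 mm in diameter, 33 g, on the rack at the start (centre 24 mm above the bench). The three large balls are alike. The axes mean nothing.
- small_a_center (a point): Centre of a small plain steel ball, 14 mm in diameter, 12 g, on the rack (centre 20 mm above the bench); not for this job. The axes mean nothing.
- small_b_center (a point): Centre of a small plain steel ball, 14 mm in diameter, 12 g, on the rack (centre 20 mm above the bench); not for this job. The axes mean nothing.
- bottle: Bystander: amber bottle with white cap, 60 mm in diameter, 125 mm high; origin: centre of its underside.
- tube_rack: Bystander: green tube rack with capped tubes, 120 x 75 x 64 mm; origin: centre of its underside.

How it is judged (in metres and radians):
On the way:
1. one large ball lies at the bottom of each of the three cups (((horizontal distance between ball_a_center and cup0 below 0.007 m and z of ball_a_center in the frame of cup0 below -0.018 m) or (horizontal distance between ball_b_center and cup0 below 0.007 m and z of ball_b_center in the frame of cup0 below -0.018 m) or (horizontal distance between ball_c_center and cup0 below 0.007 m and z of ball_c_center in the frame of cup0 below -0.018 m)) and ((horizontal distance between ball_a_center and cup1 below 0.007 m and z of ball_a_center in the frame of cup1 below -0.018 m) or (horizontal distance between ball_b_center and cup1 below 0.007 m and z of ball_b_center in the frame of cup1 below -0.018 m) or (horizontal distance between ball_c_center and cup1 below 0.007 m and z of ball_c_center in the frame of cup1 below -0.018 m)) and ((horizontal distance between ball_a_center and cup2 below 0.007 m and z of ball_a_center in the frame of cup2 below -0.018 m) or (horizontal distance between ball_b_center and cup2 below 0.007 m and z of ball_b_center in the frame of cup2 below -0.018 m) or (horizontal distance between ball_c_center and cup2 below 0.007 m and z of ball_c_center in the frame of cup2 below -0.018 m))), for 0.2 s.
At the end, for the whole second after the job is handed in: One large ball lies on the floor of each cup (centre within 7 mm of the cup's axis and at least 18 mm below its mouth), at rest; the carrier is within 3 mm of its home stop under the clamp plate; the small balls are where they were on the rack (within 20 mm) (all of step 1 and value of joint carrier below 0.003 m and linear speed of each of ball_a, ball_b, ball_c below 0.05 m/s and distance of each of small_a_center, small_b_center from where it was at the start of the episode below 0.02 m); the robot touches nothing.
It fails at once if a small ball is taken off its place (more than 20 mm) (distance of any of small_a_center, small_b_center from where it was at the start of the episode above 0.02 m).
It fails at once if the amber bottle is shifted by more than 30 mm or tipped (distance of bottle from where it was at the start of the episode above 0.03 m or angle between bottle's own z axis and vertical above 0.3 rad).
It fails at once if the tube rack is shifted by more than 30 mm or tipped (distance of tube_rack from where it was at the start of the episode above 0.03 m or angle between tube_rack's own z axis and vertical above 0.3 rad).
It fails at once if the carrier is slammed home (faster than 0.4 m/s) (velocity of joint carrier below -0.4 m/s).
It fails at once if a large ball is let go higher than 25 mm above the cups' mouths ((z of ball_a_center in the frame of cup1 above 0.035 m and contact force between the fingers and ball_a below 0.01 N) or (z of ball_b_center in the frame of cup1 above 0.035 m and contact force between the fingers and ball_b below 0.01 N) or (z of ball_c_center in the frame of cup1 above 0.035 m and contact force between the fingers and ball_c below 0.01 N)).
It also fails if it takes over 72 s, if anything falls off the work surface, if the arm or the gripper's body presses on something with over 40 N, if the wrist force passes 120 N, or if a joint passes its speed limit or range.

## Working session

There is one attempt and no reset: what is moved stays moved. The work goes in short steps, Python scripts to look and compute and a shell command to move; the robot and the scene stay as the last step left them, time stands still between calls to the robot, and variables do not carry over. Pictures are saved under pics/ and viewed, at most 10 in all, crops included, and the job is handed in when it is done.

```bash
mkdir -p pics
cat > h.py <<'E'
import numpy as np,cv2
from workcell import readout,imaging,bot,spotter
from scipy.spatial.transform import Rotation as R
def info(n):
    i=imaging.camera_info(n);f=240/np.tan(np.radians(i["vertical_fov"]/2))
    if n=="wrist":
        o=readout.get_obs();T=np.eye(4);T[:3,:3]=R.from_euler('xyz',o["tcp_rot"],degrees=True).as_matrix();T[:3,3]=o["ee_pos"];T=T@np.array(i["tool_from_camera"])
    else:T=np.array(i["extrinsics"])
    return f,i["cx"],i["cy"],T
def at_z(n,uv,z,I=None):
    f,cx,cy,T=I or info(n);d=T[:3,:3]@np.array([(uv[0]-cx)/f,(uv[1]-cy)/f,1]);o=T[:3,3]
    return o+d*(z-o[2])/d[2]
def cloud(n,depth,I=None):
    f,cx,cy,T=I or info(n);v,u=np.mgrid[:480,:640];P=np.stack([(u-cx)/f*depth,(v-cy)/f*depth,depth],-1)
    return P@T[:3,:3].T+T[:3,3]
E
python3 - <<'E'
from h import *
o=readout.get_obs();print(o["ee_pos"],o["tcp_rot"],o["opening"],o["time"])
for n in("scene","side"):
    p,d=imaging.camera(n);cv2.imwrite(f"pics/{n}0.png",p[...,::-1]);np.save(n+"0.npy",d)
    I=info(n);print(n,I[3][:3,3].round(3),I[0])
    for t,z in(("ball_a_center",.024),("small_a_center",.02),("cup0",.12),("cup1",.12),("cup2",.12),("grip_pin",.133),("clamp_plate",.143),("ball_rack",0),("mill",0),("bottle",0),("tube_rack",0)):
        for r in spotter.mark_of(n,t)[:4]: print(t,np.round(r["uv"],1),round(r["confidence"],2),at_z(n,r["uv"],z).round(4))
E
```

```text
[ 0.15867625 -0.52637178  0.23057223] [-1.79922687e+02 -5.12472327e-04  1.67733056e+01] 0.08553691405024227 0.0
scene [1.207 0.115 0.589] 451.2873437909281
ball_a_center [260.4 220.8] 0.43 [ 0.4456 -0.1847  0.024 ]
small_a_center [248.6 234.9] 0.59 [ 0.4958 -0.1938  0.02  ]
cup0 [412.4 233.2] 0.89 [0.5443 0.1369 0.12  ]
cup0 [419.6 251.4] 0.71 [0.5933 0.152  0.12  ]
cup0 [422.3 268.6] 0.7 [0.6367 0.1585 0.12  ]
cup0 [247.9 232.9] 0.33 [ 0.6156 -0.1427  0.12  ]
cup1 [412.4 233.2] 0.89 [0.5443 0.1369 0.12  ]
cup1 [419.6 251.4] 0.71 [0.5933 0.152  0.12  ]
cup1 [422.3 268.6] 0.7 [0.6367 0.1585 0.12  ]
cup1 [247.9 232.9] 0.33 [ 0.6156 -0.1427  0.12  ]
cup2 [412.4 233.2] 0.89 [0.5443 0.1369 0.12  ]
cup2 [419.6 251.4] 0.71 [0.5933 0.152  0.12  ]
cup2 [422.3 268.6] 0.7 [0.6367 0.1585 0.12  ]
cup2 [247.9 232.9] 0.33 [ 0.6156 -0.1427  0.12  ]
grip_pin [371.3 241.5] 0.64 [0.6036 0.0714 0.133 ]
grip_pin [238.6 211.5] 0.57 [ 0.5744 -0.1748  0.133 ]
clamp_plate [487.2 241.3] 0.97 [0.5689 0.2562 0.143 ]
ball_rack [231.4 240.8] 0.96 [ 0.5    -0.2329  0.    ]
bottle [267.8 340.1] 0.88 [ 0.7395 -0.071
[... 430 characters left out ...]
199.7] 0.8 [0.5444 0.1346 0.12  ]
cup1 [273.7 190. ] 0.73 [0.5932 0.1466 0.12  ]
cup2 [295.4 183. ] 0.83 [0.6388 0.1522 0.12  ]
cup2 [250.6 199.7] 0.8 [0.5444 0.1346 0.12  ]
cup2 [273.7 190. ] 0.73 [0.5932 0.1466 0.12  ]
grip_pin [296.1 208.2] 0.77 [0.6114 0.0695 0.133 ]
grip_pin [320.9 368.8] 0.32 [ 0.5344 -0.2521  0.133 ]
clamp_plate [241.6 149.4] 0.6 [0.5639 0.2615 0.143 ]
clamp_plate [257.9 429.5] 0.58 [ 0.4285 -0.31    0.143 ]
clamp_plate [389.6 294.7] 0.34 [ 0.676  -0.1748  0.143 ]
ball_rack [289.6 403.9] 0.96 [ 0.4972 -0.2191  0.    ]
mill [255.1 206.6] 0.7 [0.5769 0.2457 0.    ]
bottle [392.  294.4] 0.94 [ 0.7467 -0.0771  0.    ]
tube_rack [437.6 413.1] 0.67 [ 0.7074 -0.3141  0.    ]
```

View pics/scene0.png

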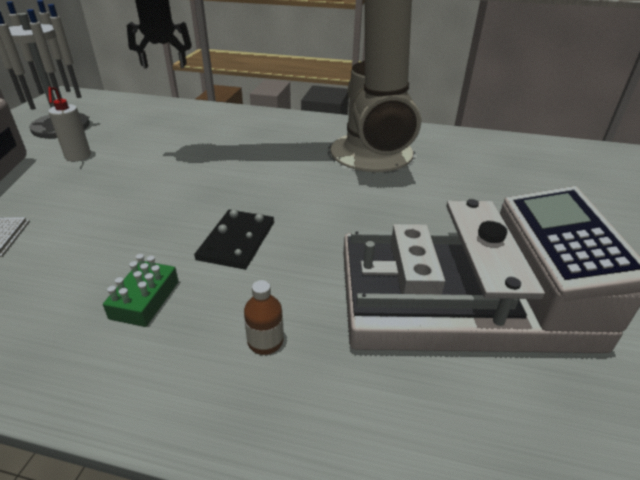

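View pics/side0.png

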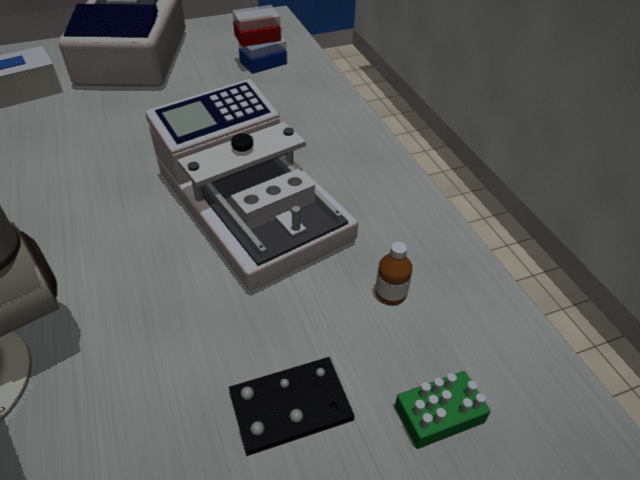

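Scene: rack left of centre with balls near (234,213), (259,217), (224,228), (249,235), (238,252); mill right with cups at (412,233), (420,251), (422,269), pin (370,245). Side: large balls at (247,393), (257,428), (296,416), small at (284,383), (320,371), empty hole (333,404).

```bash
python3 - <<'E'
from h import *
for uv,z in(((247,393),.024),((257,428),.024),((296,416),.024),((284,383),.02),((320,371),.02),((333,404),.016)): print(at_z("side",uv,z).round(4))
for uv,z in(((234,213),.024),((259,217),.024),((224,228),.024),((249,235),.02),((238,252),.02)): print(at_z("scene",uv,z).round(4))
print(imaging.camera_info("wrist"))
E
python3 -m jog '[{"rotation":[0,0,0],"translation":[45,45,5],"grip":60},{"rotation":[0,0,0],"translation":[85,85,10],"grip":50},{"rotation":[0,0,0],"translation":[125,125,10],"grip":40},{"rotation":[0,0,0],"translation":[165,165,10],"grip":40},{"rotation":[0,0,0],"translation":[205,205,10],"grip":40},{"rotation":[0,0,0],"translation":[240,240,10],"grip":40},{"rotation":[0,0,0],"translation":[270,270,10],"grip":40},{"rotation":[0,0,0],"translation":[300,290,10],"grip":40},{"rotation":[0,0,0],"translation":[300,290,10],"grip":40},{"rotation":[0,0,0],"translation":[300,290,10],"grip":40},{"rotation":[0,0,0],"translation":[300,290,10],"grip":40}]' 30
```

```text
[ 0.4381 -0.1911  0.024 ]
[ 0.4365 -0.2507  0.024 ]
[ 0.4963 -0.2531  0.024 ]
[ 0.4975 -0.1924  0.02  ]
[ 0.5583 -0.1922  0.02  ]
[ 0.5572 -0.2507  0.016 ]
[ 0.4314 -0.2519  0.024 ]
[ 0.4324 -0.1925  0.024 ]
[ 0.4906 -0.251   0.024 ]
[ 0.4959 -0.1928  0.02  ]
[ 0.5553 -0.1942  0.02  ]
{'vertical_fov': 67.79414839906207, 'cx': 324.50712911035765, 'cy': 238.23812219308127, 'tool_from_camera': array([[-2.52289780e-04, -9.60860604e-01, -2.77032193e-01,
         7.11100682e-02],
       [ 9.99998007e-01,  3.06260867e-04, -1.97292334e-03,
         7.18435198e-04],
       [ 1.98054843e-03, -2.77032138e-01,  9.60858612e-01,
        -1.42886395e-01],
       [ 0.00000000e+00,  0.00000000e+00,  0.00000000e+00,
         1.00000000e+00]])}
time: 2.3
ee_pos: [0.4587, -0.2365, 0.2411]
tcp_rot: [-180.0, 0.0, 16.8]
wrist_force: [0.2, -0.2, -0.2]
opening: 0.0399
grasp_force: 0.0
```

```bash
cat > look.py <<'E'
from h import *
import sys
n=sys.argv[1];I=info("wrist");p,d=imaging.camera("wrist");cv2.imwrite(f"pics/{n}.png",p[...,::-1]);C=cloud("wrist",d,I)
for a in sys.argv[2:]:
    t,z=a.split(":")
    for r in spotter.mark_of("wrist",t)[:6]:
        u=r["uv"];print(t,np.round(u,1),round(r["confidence"],2),at_z("wrist",u,float(z),I).round(4),C[int(u[1]),int(u[0])].round(4))
E
python3 look.py rack1 ball_a_center:.024 small_a_center:.02 ball_rack:0
```

```text
ball_a_center [271.7 212.9] 0.55 [ 0.4375 -0.1861  0.024 ] [ 0.44   -0.1859  0.0317]
small_a_center [293.9 158.8] 0.45 [ 0.4962 -0.1932  0.02  ] [ 0.4973 -0.1927  0.0279]
ball_rack [320.  166.8] 0.75 [ 0.4945 -0.2206  0.    ] [ 0.4967 -0.2202  0.0165]
ball_rack [294.5 161.4] 0.26 [ 0.4921 -0.1932  0.    ] [ 0.4947 -0.1943  0.0264]
```

View pics/rack1.png

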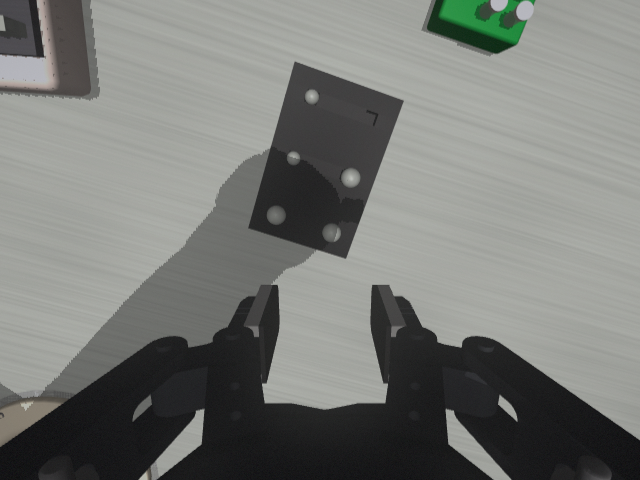

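The wrist picture shows the large balls at (276,215), (332,233), (351,178), small ones at (293,158), (312,97).

```bash
cat > balls.py <<'E'
from h import *
from scipy.optimize import least_squares
I=info("wrist");p,d=imaging.camera("wrist");C=cloud("wrist",d,I)
print(readout.get_obs()["ee_pos"].__repr__())
m=(abs(C[...,0]-.497)<.09)&(abs(C[...,1]+.222)<.07)&(d>0)
r=m&(C[...,2]<.0185)&(C[...,2]>.012)
q=C[r][:,:2];print("rack",np.median(C[r][:,2]),cv2.minAreaRect((q*1000).astype(np.float32)))
k=(m&(C[...,2]>.0195)).astype(np.uint8);n,l,s,c=cv2.connectedComponentsWithStats(k)
for i in range(1,n):
    if s[i,4]<15:continue
    P=C[l==i];R0=.01 if P[:,2].max()>.03 else .007
    f=least_squares(lambda x:np.linalg.norm(P-x,axis=1)-R0,P.mean(0)-[0,0,.005],loss='soft_l1',f_scale=.001)
    print(c[i].round(),s[i,4],P[:,2].max().round(4),R0,f.x.round(4),at_z("wrist",c[i],.024 if R0>.009 else .02,I).round(4))
E
python3 balls.py
```

```text
array([ 0.45808824, -0.23736889,  0.2414835 ])
rack 0.016305780703169598 ((495.8609313964844, -222.1195526123047), (110.1858139038086, 170.5056610107422), 88.5516128540039)
[310.  96.] 177 0.0281 0.007 [ 0.5568 -0.1937  0.0196] [ 0.5567 -0.1936  0.02  ]
[292. 157.] 154 0.0284 0.007 [ 0.4966 -0.1921  0.0195] [ 0.4967 -0.1922  0.02  ]
[349. 177.] 315 0.0358 0.01 [ 0.4952 -0.2521  0.0239] [ 0.4953 -0.2521  0.024 ]
[275. 214.] 291 0.035 0.01 [ 0.4368 -0.1907  0.024 ] [ 0.4368 -0.1905  0.024 ]
[330. 232.] 282 0.0347 0.01 [ 0.4352 -0.2506  0.0239] [ 0.4352 -0.2506  0.024 ]
[321. 413.] 67334 0.3427 0.01 [ 0.4695 -0.2339  0.3175] [ 0.212  -0.3071  0.024 ]
```

```bash
python3 -m jog '[{"rotation":[0,0,0],"translation":[10,45,15],"grip":34},{"rotation":[0,0,0],"translation":[20,90,30],"grip":34},{"rotation":[0,0,0],"translation":[30,135,40],"grip":34},{"rotation":[0,0,0],"translation":[40,180,40],"grip":34},{"rotation":[0,0,0],"translation":[45,225,40],"grip":34},{"rotation":[0,0,0],"translation":[50,270,40],"grip":34},{"rotation":[0,0,0],"translation":[60,310,40],"grip":34},{"rotation":[0,0,0],"translation":[70,340,40],"grip":34},{"rotation":[0,0,0],"translation":[75,355,40],"grip":34},{"rotation":[0,0,0],"translation":[75,355,40],"grip":34},{"rotation":[0,0,0],"translation":[75,355,40],"grip":34},{"rotation":[0,0,0],"translation":[75,355,40],"grip":34}]'
python3 look.py mill1 cup0:.12 grip_pin:.133 clamp_plate:.143
python3 - <<'E'
from h import *
I=info("wrist");p,d=imaging.camera("wrist");C=cloud("wrist",d,I);o=readout.get_obs()
f=(d>0)&(C[...,2]>.2);z=C[f][:,2];print("tip z rel TCP",np.percentile(z,[0,.5,2]).round(4)-o["ee_pos"][2])
g=p.mean(2);t=(abs(C[...,2]-.12)<.003);np.savez("mill1.npz",p=p,C=C,d=d)
q=C[t&(np.hypot(C[...,0]-.593,C[...,1]-.147)<.09)];print(cv2.minAreaRect((q[:,:2]*1000).astype(np.float32)),np.median(q[:,2]))
E
```

```text
time: 3.75
ee_pos: [0.5336, 0.117, 0.2816]
tcp_rot: [180.0, -0.0, 16.7]
wrist_force: [-0.3, -0.4, 0.4]
opening: 0.0339
grasp_force: 0.0
cup0 [308.7  84.5] 0.81 [0.6351 0.1603 0.12  ] [0.639  0.1636 0.0861]
cup0 [306.7 200.7] 0.62 [0.5455 0.1365 0.12  ] [0.5399 0.1372 0.0871]
cup0 [309.5 142.4] 0.6 [0.5928 0.1475 0.12  ] [0.592  0.1493 0.0857]
cup0 [409.5 150. ] 0.59 [0.6107 0.0665 0.12  ] [0.6102 0.07   0.1333]
grip_pin [408.7 150.5] 0.57 [0.6098 0.07   0.133 ] [0.61   0.0707 0.1331]
clamp_plate [152.  134.5] 0.66 [0.5648 0.2626 0.143 ] [0.5685 0.2515 0.168 ]
tip z rel TCP [-3.28267168e-05  8.96717328e-03  1.93671733e-02]
((596.8384399414062, 124.8618392944336), (150.39923095703125, 108.46863555908203), 13.180817604064941) 0.11983859843527633
```

View pics/mill1.png

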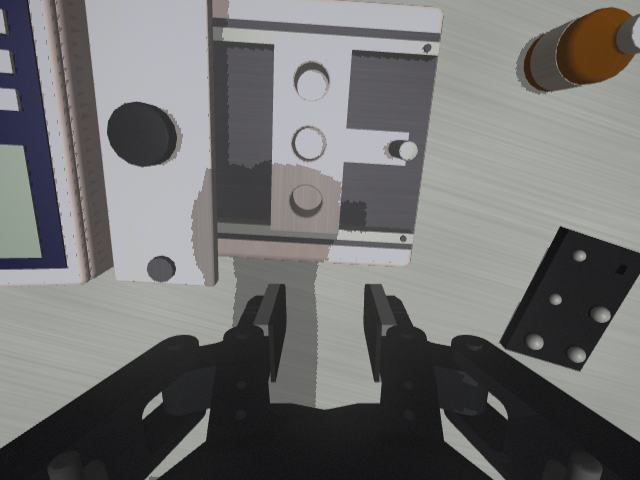

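Cups at (311,83), (309,142), (306,198); pin (405,150); plate and knob left. Refine the cups from the depth of the top face.

```bash
cat > cups.py <<'E'
import numpy as np,cv2
Z=np.load("mill1.npz");C=Z["C"]
# orthographic mask of top face, 0.5 mm grid, origin (0.5,0.05)
t=(abs(C[...,2]-.12)<.004)&(np.hypot(C[...,0]-.593,C[...,1]-.148)<.085)
n,l,s,c=cv2.connectedComponentsWithStats(cv2.morphologyEx(t.astype(np.uint8),cv2.MORPH_OPEN,np.ones((5,5))))
i=1+s[1:,4].argmax();m=(l==i).astype(np.uint8)
q=C[l==i];print(s[i],np.median(q[:,2]),cv2.minAreaRect((q[:,:2]*1000).astype(np.float32)))
cs,h=cv2.findContours(m,cv2.RETR_CCOMP,cv2.CHAIN_APPROX_NONE)
from h import at_z,imaging,R
K=imaging.camera_info("wrist")
for k,hh in zip(cs,h[0]):
    if hh[3]>=0 and cv2.contourArea(k)>200:
        P=np.array([C[v,u] for u,v in k[:,0]]);A=np.c_[2*P[:,:2],np.ones(len(P))]
        x=np.linalg.lstsq(A,(P[:,:2]**2).sum(1),rcond=None)[0];print("cup",x[:2].round(4),"r",np.sqrt(x[2]+x[:2]@x[:2]).round(4))
pin=C[(abs(C[...,2]-.133)<.002)&(np.hypot(C[...,0]-.61,C[...,1]-.07)<.02)];print("pin",pin.mean(0).round(4),np.ptp(pin,axis=0).round(4))
E
python3 cups.py
```

```text
[  271    41    82   193 11008] 0.11983684654656249 ((591.3397827148438, 148.3408203125), (150.39923095703125, 60.240047454833984), 13.180817604064941)
cup [0.5446 0.1372] r 0.0143
cup [0.5908 0.1484] r 0.0146
cup [0.6378 0.159 ] r 0.0141
pin [0.6095 0.0706 0.1326] [0.0153 0.0147 0.0038]
```

```bash
python3 -m jog '[{"rotation":[0,0,0],"translation":[-12,-40,0],"grip":34},{"rotation":[0,0,0],"translation":[-25,-80,-10],"grip":34},{"rotation":[0,0,0],"translation":[-38,-120,-30],"grip":34},{"rotation":[0,0,0],"translation":[-50,-160,-55],"grip":34},{"rotation":[0,0,0],"translation":[-63,-200,-80],"grip":34},{"rotation":[0,0,0],"translation":[-76,-240,-105],"grip":34},{"rotation":[0,0,0],"translation":[-88,-280,-135],"grip":34},{"rotation":[0,0,0],"translation":[-97,-308,-165],"grip":34},{"rotation":[0,0,0],"translation":[-97,-308,-200],"grip":34},{"rotation":[0,0,0],"translation":[-97,-308,-225],"grip":34},{"rotation":[0,0,0],"translation":[-97,-308,-240],"grip":34},{"rotation":[0,0,0],"translation":[-97,-308,-252],"grip":34},{"rotation":[0,0,0],"translation":[-97,-308,-252],"grip":34},{"rotation":[0,0,0],"translation":[-97,-308,-252],"grip":34}]'; python3 look.py r2
```

```text
time: 5.4
ee_pos: [0.4373, -0.1896, 0.0302]
tcp_rot: [180.0, -0.1, 16.8]
wrist_force: [0.2, 0.4, 1.2]
opening: 0.0339
grasp_force: 0.0
```

View pics/r2.png

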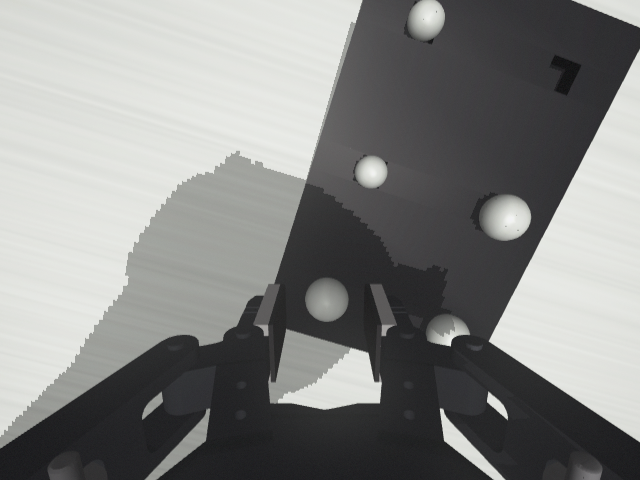

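The ball at (327,299) sits between the pads (edges at columns 279 and 371). Check its offset in the tool, then close.

```bash
python3 - <<'E'
from h import *
print(at_z("wrist",(327,299),.0245).round(4),readout.get_obs()["ee_pos"])
E
python3 -m jog '[{"rotation":[0,0,0],"translation":[0,-1,-6],"grip":34},{"rotation":[0,0,0],"translation":[0,-1,-11],"grip":34},{"rotation":[0,0,0],"translation":[0,-1,-11],"grip":34},{"rotation":[0,0,0],"translation":[0,-1,-11],"grip":10},{"rotation":[0,0,0],"translation":[0,-1,-11],"grip":10},{"rotation":[0,0,0],"translation":[0,-1,-11],"grip":10},{"rotation":[0,0,0],"translation":[0,-1,-11],"grip":10},{"rotation":[0,0,0],"translation":[0,-1,-11],"grip":10}]' 30
```

```text
[ 0.4373 -0.1914  0.0245] [ 0.43752875 -0.1897077   0.03050723]
time: 6.25
ee_pos: [0.4368, -0.1906, 0.0184]
tcp_rot: [180.0, -0.0, 16.8]
wrist_force: [-0.7, -0.4, 0.4]
opening: 0.0179
grasp_force: 29.3
```

Run:
```python
from h import *
I=info("wrist");p,d=imaging.camera("wrist");C=cloud("wrist",d,I);o=readout.get_obs();T=np.eye(4);T[:3,:3]=R.from_euler('xyz',o["tcp_rot"],degrees=True).as_matrix();T[:3,3]=o["ee_pos"]
L=(C-T[:3,3])@T[:3,:3]*1000
for v in range(255,345,6): print(v,[tuple(L[v,u].round(0).astype(int)) for u in range(270,382,9)])
cv2.imwrite("pics/g1.png",cv2.resize(p[220:380,230:430,::-1],(800,640))[:600])
```

```text
255 [(np.int64(17), np.int64(-25), np.int64(17)), (np.int64(16), np.int64(-21), np.int64(19)), (np.int64(22), np.int64(-15), np.int64(2)), (np.int64(22), np.int64(-11), np.int64(3)), (np.int64(22), np.int64(-8), np.int64(2)), (np.int64(22), np.int64(-4), np.int64(2)), (np.int64(22), np.int64(0), np.int64(2)), (np.int64(22), np.int64(4), np.int64(2)), (np.int64(22), np.int64(8), np.int64(2)), (np.int64(22), np.int64(12), np.int64(2)), (np.int64(22), np.int64(16), np.int64(2)), (np.int64(22), np.int64(20), np.int64(2)), (np.int64(22), np.int64(23), np.int64(2))]
261 [(np.int64(13), np.int64(-26), np.int64(18)), (np.int64(20), np.int64(-19), np.int64(1)), (np.int64(20), np.int64(-15), np.int64(1)), (np.int64(19), np.int64(-11), np.int64(2)), (np.int64(19), np.int64(-8), np.int64(2)), (np.int64(19), np.int64(-4), np.int64(2)), (np.int64(19), np.int64(0), np.int64(2)), (np.int64(19), np.int64(4), np.int64(3)), (np.int64(19), np.int64(8), np.int64(3)), (np.int64(19), np.int64(12), np.int64(1)), (np.int64(19), np.int64(16), np.int64(1)), (np.int64(19), np.int64(20), np.int64(3)), (np.int64(
[... 6815 characters left out ...]
.int64(12), np.int64(-44)), (np.int64(13), np.int64(14), np.int64(-45)), (np.int64(14), np.int64(17), np.int64(-47))]
339 [(np.int64(13), np.int64(-16), np.int64(-49)), (np.int64(12), np.int64(-13), np.int64(-48)), (np.int64(12), np.int64(-10), np.int64(-48)), (np.int64(6), np.int64(-9), np.int64(-38)), (np.int64(71), np.int64(1), np.int64(-143)), (np.int64(-19), np.int64(-4), np.int64(2)), (np.int64(-19), np.int64(0), np.int64(2)), (np.int64(-19), np.int64(4), np.int64(2)), (np.int64(-19), np.int64(8), np.int64(2)), (np.int64(6), np.int64(9), np.int64(-38)), (np.int64(13), np.int64(11), np.int64(-50)), (np.int64(12), np.int64(14), np.int64(-48)), (np.int64(13), np.int64(16), np.int64(-49))]
```

View pics/g1.png

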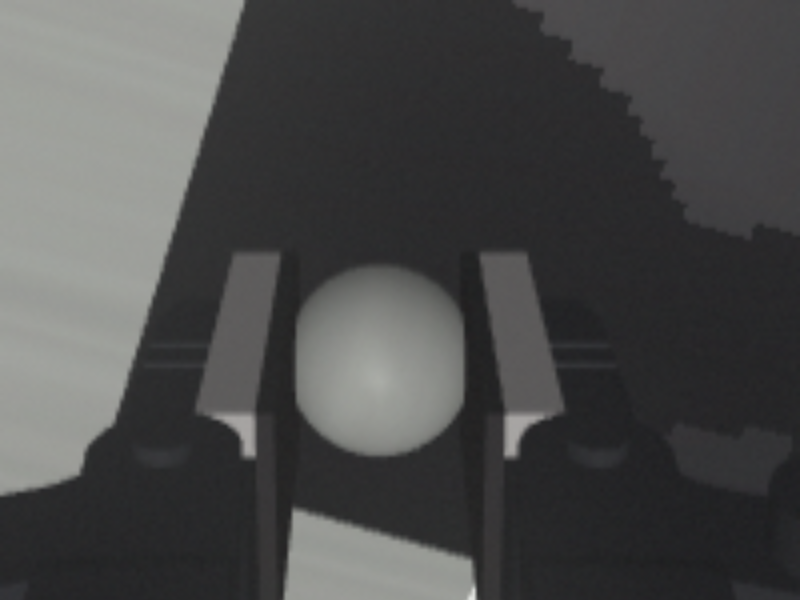

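Pad tips appear to end right about the ball's equator (tip ≈ 5 mm behind the TCP at this opening), so I re-grasp 3.5 mm lower.

```bash
python3 -m jog '[{"rotation":[0,0,0],"translation":[0,0,0],"grip":30},{"rotation":[0,0,0],"translation":[0,0,0],"grip":30},{"rotation":[0,0,0],"translation":[0,0,0],"grip":30},{"rotation":[0,0,0],"translation":[0,0,-2],"grip":30},{"rotation":[0,0,0],"translation":[0,0,-3.5],"grip":30},{"rotation":[0,0,0],"translation":[0,0,-3.5],"grip":30},{"rotation":[0,0,0],"translation":[0,0,-3.5],"grip":12},{"rotation":[0,0,0],"translation":[0,0,-3.5],"grip":12},{"rotation":[0,0,0],"translation":[0,0,-3.5],"grip":12},{"rotation":[0,0,0],"translation":[0,0,-3.5],"grip":12}]' 30
```

```text
time: 7.3
ee_pos: [0.4376, -0.1908, 0.0163]
tcp_rot: [179.9, -0.1, 16.8]
wrist_force: [-1.6, 2.0, 12.8]
opening: 0.0177
grasp_force: 31.6
```

Tips bear on the rack at TCP z 0.0163, so they really are at the TCP: grip is 8 mm below centre, fine. Lift and check.

```bash
python3 -m jog '[{"rotation":[0,0,0],"translation":[0,0,5],"grip":12},{"rotation":[0,0,0],"translation":[0,0,20],"grip":12},{"rotation":[0,0,0],"translation":[0,0,40],"grip":12},{"rotation":[0,0,0],"translation":[0,0,40],"grip":12}]' 30
python3 -m jog '[{"rotation":[0,0,0],"translation":[0,0,25],"grip":12},{"rotation":[0,0,0],"translation":[5,15,50],"grip":12},{"rotation":[0,0,0],"translation":[15,45,80],"grip":12},{"rotation":[0,0,0],"translation":[27,80,105],"grip":12},{"rotation":[0,0,0],"translation":[38,115,110],"grip":12},{"rotation":[0,0,0],"translation":[50,150,110],"grip":12},{"rotation":[0,0,0],"translation":[61,185,110],"grip":12},{"rotation":[0,0,0],"translation":[73,220,110],"grip":12},{"rotation":[0,0,0],"translation":[84,255,110],"grip":12},{"rotation":[0,0,0],"translation":[95,290,110],"grip":12},{"rotation":[0,0,0],"translation":[103,315,105],"grip":12},{"rotation":[0,0,0],"translation":[108,328,95],"grip":12},{"rotation":[0,0,0],"translation":[108,328,85],"grip":12},{"rotation":[0,0,0],"translation":[108,328,85],"grip":12},{"rotation":[0,0,0],"translation":[108,328,85],"grip":12}]'; python3 look.py c1
```

```text
time: 7.7
ee_pos: [0.4379, -0.1911, 0.057]
tcp_rot: [179.9, -0.1, 16.8]
wrist_force: [0.7, -0.4, -0.7]
opening: 0.0174
grasp_force: 29.3
time: 9.2
ee_pos: [0.5443, 0.1362, 0.1394]
tcp_rot: [180.0, 0.1, 16.7]
wrist_force: [1.0, -0.6, 0.4]
opening: 0.0175
grasp_force: 29.4
```

View pics/c1.png

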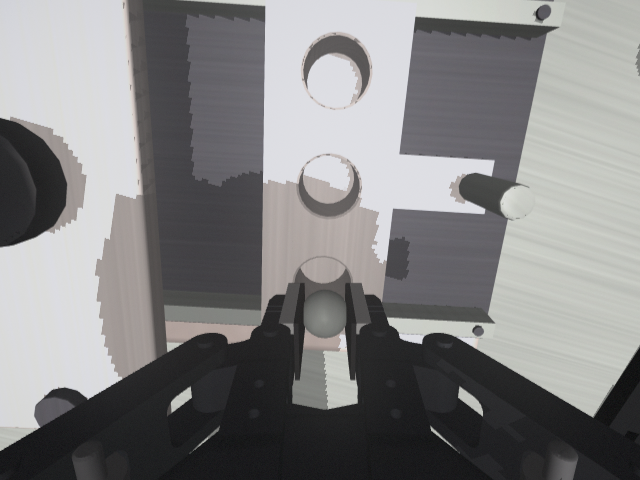

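Ball held at (325,313), over cup A (rim around (323,290)); cups B (330,185) and C (336,71) visible. Check the fit numerically.

```bash
cat > chk.py <<'E'
from h import *
import sys
I=info("wrist");p,d=imaging.camera("wrist");C=cloud("wrist",d,I);o=readout.get_obs();e=np.array(o["ee_pos"])
Rt=R.from_euler('xyz',o["tcp_rot"],degrees=True).as_matrix();L=(C-e)@Rt
m=(abs(L[...,0])<.012)&(abs(L[...,1])<.0085)&(abs(L[...,2]+.01)<.012)&(C[...,2]>(float(sys.argv[1]) if len(sys.argv)>1 else 0))
P=C[m]
from scipy.optimize import least_squares
f=least_squares(lambda x:np.linalg.norm(P-x,axis=1)-.01,e,loss='soft_l1',f_scale=.001);print("ball",len(P),f.x.round(4),"tool",((f.x-e)@Rt).round(4),"tcp",e.round(4))
t=(abs(C[...,2]-.12)<.004)
if t.sum()>5000:
    mm=cv2.morphologyEx(t.astype(np.uint8),cv2.MORPH_OPEN,np.ones((3,3)));cs,h=cv2.findContours(mm,cv2.RETR_CCOMP,cv2.CHAIN_APPROX_NONE)
    for k,hh in zip(cs,h[0]):
        if hh[3]>=0 and cv2.contourArea(k)>400:
            Q=np.array([C[v,u] for u,v in k[:,0]])[:,:2];x=np.linalg.lstsq(np.c_[2*Q,np.ones(len(Q))],(Q**2).sum(1),rcond=None)[0];print("cup",x[:2].round(4),"r",np.sqrt(x[2]+x[:2]@x[:2]).round(4))
E
python3 chk.py .128
```

```text
ball 1847 [0.544  0.1359 0.1476] tool [-0.0009  0.0002 -0.0073] tcp [0.5448 0.1364 0.1403]
cup [0.5915 0.148 ] r 0.014
cup [0.638  0.1589] r 0.014
```

```bash
python3 -m jog '[{"rotation":[0,0,0],"translation":[1,1,-8],"grip":12},{"rotation":[0,0,0],"translation":[1,1,-16],"grip":12},{"rotation":[0,0,0],"translation":[1,1,-16],"grip":12},{"rotation":[0,0,0],"translation":[1,1,-16],"grip":12},{"rotation":[0,0,0],"translation":[1,1,-16],"grip":34},{"rotation":[0,0,0],"translation":[1,1,-16],"grip":34},{"rotation":[0,0,0],"translation":[1,1,-16],"grip":34},{"rotation":[0,0,0],"translation":[1,1,-16],"grip":34},{"rotation":[0,0,0],"translation":[1,1,10],"grip":34},{"rotation":[0,0,0],"translation":[1,1,50],"grip":34},{"rotation":[0,0,0],"translation":[-10,-14,60],"grip":34},{"rotation":[0,0,0],"translation":[-10,-14,60],"grip":34},{"rotation":[0,0,0],"translation":[-10,-14,60],"grip":34}]' 30
python3 - <<'E'
from h import *
I=info("wrist");p,d=imaging.camera("wrist");C=cloud("wrist",d,I)
m=(np.hypot(C[...,0]-.5449,C[...,1]-.1371)<.013)&(d>0);print(m.sum(),np.percentile(C[m][:,2],[5,50,95,99]).round(4),readout.get_obs()["ee_pos"])
k=m&(C[...,2]>.09)&(C[...,2]<.112);print(C[k].mean(0))
E
```

```text
time: 10.6
ee_pos: [0.5349, 0.1234, 0.1996]
tcp_rot: [-180.0, -0.0, 16.7]
wrist_force: [0.8, 0.2, -0.2]
opening: 0.0342
grasp_force: 0.0
14469 [0.2034 0.2832 0.2982 0.2997] [0.5347317  0.12355469 0.19889747]
[0.54638429 0.13812343 0.10267311]
```

Ball 1 lies in cup A. Next ball 2.

```bash
python3 -m jog '[{"rotation":[0,0,0],"translation":[-10,-37,0],"grip":34},{"rotation":[0,0,0],"translation":[-20,-75,0],"grip":34},{"rotation":[0,0,0],"translation":[-30,-112,0],"grip":34},{"rotation":[0,0,0],"translation":[-40,-150,-10],"grip":34},{"rotation":[0,0,0],"translation":[-50,-190,-20],"grip":34},{"rotation":[0,0,0],"translation":[-60,-230,-40],"grip":34},{"rotation":[0,0,0],"translation":[-71,-270,-60],"grip":34},{"rotation":[0,0,0],"translation":[-82,-310,-80],"grip":34},{"rotation":[0,0,0],"translation":[-92,-345,-100],"grip":34},{"rotation":[0,0,0],"translation":[-99.5,-373.5,-125],"grip":34},{"rotation":[0,0,0],"translation":[-99.5,-373.5,-150],"grip":34},{"rotation":[0,0,0],"translation":[-99.5,-373.5,-165],"grip":34},{"rotation":[0,0,0],"translation":[-99.5,-373.5,-181],"grip":34},{"rotation":[0,0,0],"translation":[-99.5,-373.5,-181],"grip":34},{"rotation":[0,0,0],"translation":[-99.5,-373.5,-181],"grip":34},{"rotation":[0,0,0],"translation":[-99.5,-373.5,-181],"grip":12},{"rotation":[0,0,0],"translation":[-99.5,-373.5,-181],"grip":12},{"rotation":[0,0,0],"translation":[-99.5,-373.5,-181],"grip":12},{"rotation":[0,0,0],"translation":[-99.5,-373.5,-181],"grip":12},{"rotation":[0,0,0],"translation":[-99.5,-373.5,-181],"grip":12}]' 30
```

```text
time: 12.65
ee_pos: [0.4356, -0.2502, 0.0192]
tcp_rot: [180.0, -0.0, 16.8]
wrist_force: [0.7, -0.0, 2.7]
opening: 0.0176
grasp_force: 29.3
```

```bash
python3 -m jog '[{"rotation":[0,0,0],"translation":[0,0,5],"grip":12},{"rotation":[0,0,0],"translation":[0,0,20],"grip":12},{"rotation":[0,0,0],"translation":[0,0,40],"grip":12},{"rotation":[0,0,0],"translation":[0,0,40],"grip":12}]' 30; python3 chk.py .053
```

```text
time: 13.05
ee_pos: [0.4365, -0.2509, 0.0622]
tcp_rot: [179.8, -0.2, 16.8]
wrist_force: [-0.5, -0.6, -0.1]
opening: 0.0177
grasp_force: 29.3
ball 1748 [ 0.4359 -0.2512  0.0667] tool [-0.0003  0.0005 -0.006 ] tcp [ 0.436  -0.2506  0.0606]
```

```bash
python3 -m jog '[{"rotation":[0,0,0],"translation":[0,0,25],"grip":12},{"rotation":[0,0,0],"translation":[10,25,50],"grip":12},{"rotation":[0,0,0],"translation":[22,55,75],"grip":12},{"rotation":[0,0,0],"translation":[35,90,100],"grip":12},{"rotation":[0,0,0],"translation":[49,125,106],"grip":12},{"rotation":[0,0,0],"translation":[63,160,106],"grip":12},{"rotation":[0,0,0],"translation":[77,195,106],"grip":12},{"rotation":[0,0,0],"translation":[90,230,106],"grip":12},{"rotation":[0,0,0],"translation":[104,265,106],"grip":12},{"rotation":[0,0,0],"translation":[118,300,106],"grip":12},{"rotation":[0,0,0],"translation":[132,335,106],"grip":12},{"rotation":[0,0,0],"translation":[145,370,106],"grip":12},{"rotation":[0,0,0],"translation":[152,388,106],"grip":12},{"rotation":[0,0,0],"translation":[156.5,398.5,100],"grip":12},{"rotation":[0,0,0],"translation":[156.5,398.5,88],"grip":12},{"rotation":[0,0,0],"translation":[156.5,398.5,76],"grip":12},{"rotation":[0,0,0],"translation":[156.5,398.5,76],"grip":12},{"rotation":[0,0,0],"translation":[156.5,398.5,76],"grip":12}]' 30; python3 chk.py .128
```

```text
time: 14.9
ee_pos: [0.5913, 0.1473, 0.1344]
tcp_rot: [180.0, 0.1, 16.7]
wrist_force: [-0.2, 0.3, -0.6]
opening: 0.0176
grasp_force: 29.4
ball 1779 [0.5907 0.147  0.1389] tool [-0.001   0.0002 -0.0038] tcp [0.5916 0.1475 0.135 ]
cup [0.6383 0.1589] r 0.014
```

```bash
python3 -m jog '[{"rotation":[0,0,0],"translation":[1,1,-6],"grip":12},{"rotation":[0,0,0],"translation":[1,1,-12],"grip":12},{"rotation":[0,0,0],"translation":[1,1,-12],"grip":12},{"rotation":[0,0,0],"translation":[1,1,-12],"grip":12},{"rotation":[0,0,0],"translation":[1,1,-12],"grip":34},{"rotation":[0,0,0],"translation":[1,1,-12],"grip":34},{"rotation":[0,0,0],"translation":[1,1,-12],"grip":34},{"rotation":[0,0,0],"translation":[1,1,-12],"grip":34},{"rotation":[0,0,0],"translation":[1,1,10],"grip":34},{"rotation":[0,0,0],"translation":[1,1,45],"grip":34},{"rotation":[0,0,0],"translation":[-20,-10,65],"grip":34},{"rotation":[0,0,0],"translation":[-49,-25,65],"grip":34},{"rotation":[0,0,0],"translation":[-49,-25,65],"grip":34},{"rotation":[0,0,0],"translation":[-49,-25,65],"grip":34}]' 30
cat > incup.py <<'E'
from h import *
I=info("wrist");p,d=imaging.camera("wrist");C=cloud("wrist",d,I);print(readout.get_obs()["ee_pos"])
for c in((.5449,.1371),(.5915,.148),(.6381,.159)):
    k=(np.hypot(C[...,0]-c[0],C[...,1]-c[1])<.013)&(C[...,2]>.07)&(C[...,2]<.117);print(c,k.sum(),C[k].mean(0).round(4),np.percentile(C[k][:,2],[5,95]).round(4))
E
python3 incup.py
```

```text
time: 16.35
ee_pos: [0.5428, 0.1233, 0.2002]
tcp_rot: [180.0, -0.1, 16.8]
wrist_force: [-0.4, 0.6, 0.3]
opening: 0.0342
grasp_force: 0.0
[0.54308295 0.12352319 0.19987869]
(0.5449, 0.1371) 639 [0.5456 0.1372 0.1003] [0.0857 0.1055]
(0.5915, 0.148) 1081 [0.5924 0.1478 0.0965] [0.0851 0.1054]
(0.6381, 0.159) 1211 [0.6388 0.1594 0.0859] [0.0847 0.087 ]
```

Both balls at the floor (tops 0.105). Ball 3.

```bash
python3 -m jog '[{"rotation":[0,0,0],"translation":[-5,-37,0],"grip":34},{"rotation":[0,0,0],"translation":[-10,-75,0],"grip":34},{"rotation":[0,0,0],"translation":[-15,-112,0],"grip":34},{"rotation":[0,0,0],"translation":[-20,-150,-10],"grip":34},{"rotation":[0,0,0],"translation":[-25,-190,-20],"grip":34},{"rotation":[0,0,0],"translation":[-30,-230,-40],"grip":34},{"rotation":[0,0,0],"translation":[-35,-270,-60],"grip":34},{"rotation":[0,0,0],"translation":[-40,-310,-80],"grip":34},{"rotation":[0,0,0],"translation":[-44,-350,-95],"grip":34},{"rotation":[0,0,0],"translation":[-47.5,-375,-110],"grip":34},{"rotation":[0,0,0],"translation":[-47.5,-375,-140],"grip":34},{"rotation":[0,0,0],"translation":[-47.5,-375,-165],"grip":34},{"rotation":[0,0,0],"translation":[-47.5,-375,-181],"grip":34},{"rotation":[0,0,0],"translation":[-47.5,-375,-181],"grip":34},{"rotation":[0,0,0],"translation":[-47.5,-375,-181],"grip":34},{"rotation":[0,0,0],"translation":[-47.5,-375,-181],"grip":12},{"rotation":[0,0,0],"translation":[-47.5,-375,-181],"grip":12},{"rotation":[0,0,0],"translation":[-47.5,-375,-181],"grip":12},{"rotation":[0,0,0],"translation":[-47.5,-375,-181],"grip":12},{"rotation":[0,0,0],"translation":[-47.5,-375,-181],"grip":12}]' 30
```

```text
time: 18.4
ee_pos: [0.4954, -0.2516, 0.0189]
tcp_rot: [180.0, -0.0, 16.8]
wrist_force: [1.3, 0.4, 0.1]
opening: 0.0175
grasp_force: 29.3
```

```bash
python3 -m jog '[{"rotation":[0,0,0],"translation":[0,0,5],"grip":12},{"rotation":[0,0,0],"translation":[0,0,20],"grip":12},{"rotation":[0,0,0],"translation":[0,0,40],"grip":12},{"rotation":[0,0,0],"translation":[0,0,40],"grip":12}]' 30; python3 chk.py .053
```

```text
time: 18.8
ee_pos: [0.4967, -0.2524, 0.0626]
tcp_rot: [179.8, -0.2, 16.8]
wrist_force: [0.4, -0.7, -0.4]
opening: 0.0174
grasp_force: 29.3
ball 1763 [ 0.4963 -0.2526  0.0678] tool [-0.0001  0.0005 -0.0068] tcp [ 0.4963 -0.2521  0.061 ]
```

```bash
python3 -m jog '[{"rotation":[0,0,0],"translation":[0,0,25],"grip":12},{"rotation":[0,0,0],"translation":[9,25,50],"grip":12},{"rotation":[0,0,0],"translation":[19,55,75],"grip":12},{"rotation":[0,0,0],"translation":[31,90,100],"grip":12},{"rotation":[0,0,0],"translation":[43,125,108],"grip":12},{"rotation":[0,0,0],"translation":[56,160,108],"grip":12},{"rotation":[0,0,0],"translation":[68,195,108],"grip":12},{"rotation":[0,0,0],"translation":[80,230,108],"grip":12},{"rotation":[0,0,0],"translation":[93,265,108],"grip":12},{"rotation":[0,0,0],"translation":[105,300,108],"grip":12},{"rotation":[0,0,0],"translation":[117,335,108],"grip":12},{"rotation":[0,0,0],"translation":[129,370,108],"grip":12},{"rotation":[0,0,0],"translation":[140,400,108],"grip":12},{"rotation":[0,0,0],"translation":[144,412,100],"grip":12},{"rotation":[0,0,0],"translation":[144,412,88],"grip":12},{"rotation":[0,0,0],"translation":[144,412,76],"grip":12},{"rotation":[0,0,0],"translation":[144,412,76],"grip":12},{"rotation":[0,0,0],"translation":[144,412,76],"grip":12}]' 30; python3 chk.py .128
```

```text
time: 20.65
ee_pos: [0.6388, 0.1591, 0.1345]
tcp_rot: [180.0, 0.0, 16.7]
wrist_force: [0.8, -0.1, 0.0]
opening: 0.0172
grasp_force: 29.4
ball 1795 [0.6384 0.1588 0.1397] tool [-0.0008  0.0003 -0.0045] tcp [0.6391 0.1593 0.1352]
```

```bash
python3 -m jog '[{"rotation":[0,0,0],"translation":[0,0,-6],"grip":12},{"rotation":[0,0,0],"translation":[0,0,-12],"grip":12},{"rotation":[0,0,0],"translation":[0,0,-12],"grip":12},{"rotation":[0,0,0],"translation":[0,0,-12],"grip":12},{"rotation":[0,0,0],"translation":[0,0,-12],"grip":34},{"rotation":[0,0,0],"translation":[0,0,-12],"grip":34},{"rotation":[0,0,0],"translation":[0,0,-12],"grip":34},{"rotation":[0,0,0],"translation":[0,0,-12],"grip":34},{"rotation":[0,0,0],"translation":[0,0,10],"grip":34},{"rotation":[0,0,0],"translation":[0,0,45],"grip":34},{"rotation":[0,0,0],"translation":[-30,-20,65],"grip":34},{"rotation":[0,0,0],"translation":[-65,-45,65],"grip":34},{"rotation":[0,0,0],"translation":[-97,-60,65],"grip":34},{"rotation":[0,0,0],"translation":[-97,-60,65],"grip":34},{"rotation":[0,0,0],"translation":[-97,-60,65],"grip":34}]' 30
python3 incup.py
python3 - <<'E'
from h import *
I=info("wrist");p,d=imaging.camera("wrist");C=cloud("wrist",d,I);cv2.imwrite("pics/c3.png",p[...,::-1])
pin=C[(abs(C[...,2]-.133)<.002)&(np.hypot(C[...,0]-.61,C[...,1]-.07)<.02)];print("pin",pin.mean(0).round(4),np.ptp(pin,axis=0).round(4))
pl=C[(abs(C[...,2]-.143)<.003)&(C[...,1]>.15)];s=np.array([-.228,.9736]);print("plate front along slide rel cup1",np.percentile((pl[:,:2]-[.5915,.148])@s,[1,5]).round(4))
E
```

```text
time: 22.2
ee_pos: [0.5421, 0.1002, 0.2005]
tcp_rot: [180.0, -0.1, 16.8]
wrist_force: [0.7, 0.7, 0.6]
opening: 0.034
grasp_force: 0.0
[0.54262662 0.10053278 0.20021935]
(0.5449, 0.1371) 654 [0.5454 0.1371 0.1004] [0.0857 0.1055]
(0.5915, 0.148) 1028 [0.5919 0.1474 0.0974] [0.0853 0.1057]
(0.6381, 0.159) 1126 [0.638  0.1587 0.0984] [0.0853 0.1057]
pin [0.6096 0.0706 0.1326] [0.0153 0.0152 0.0039]
plate front along slide rel cup1 [0.0736 0.0752]
```

All three balls are on the cup floors. Grip the pin.

```bash
python3 -m jog '[{"rotation":[0,0,-1.5],"translation":[34,-15,0],"grip":34},{"rotation":[0,0,-3.5],"translation":[67.5,-29.5,-10],"grip":34},{"rotation":[0,0,-3.5],"translation":[67.5,-29.5,-30],"grip":34},{"rotation":[0,0,-3.5],"translation":[67.5,-29.5,-50],"grip":34},{"rotation":[0,0,-3.5],"translation":[67.5,-29.5,-70],"grip":34},{"rotation":[0,0,-3.5],"translation":[67.5,-29.5,-87],"grip":34},{"rotation":[0,0,-3.5],"translation":[67.5,-29.5,-87],"grip":34},{"rotation":[0,0,-3.5],"translation":[67.5,-29.5,-87],"grip":34},{"rotation":[0,0,-3.5],"translation":[67.5,-29.5,-87],"grip":10},{"rotation":[0,0,-3.5],"translation":[67.5,-29.5,-87],"grip":10},{"rotation":[0,0,-3.5],"translation":[67.5,-29.5,-87],"grip":10},{"rotation":[0,0,-3.5],"translation":[67.5,-29.5,-87],"grip":10}]' 30
```

```text
time: 23.5
ee_pos: [0.6105, 0.0711, 0.114]
tcp_rot: [180.0, -0.1, 13.3]
wrist_force: [2.0, 0.6, 6.4]
opening: 0.0145
grasp_force: 29.6
```

```bash
python3 -m jog '[{"rotation":[0,0,0],"translation":[-1,4,0],"grip":10},{"rotation":[0,0,0],"translation":[-2.5,10.5,0],"grip":10},{"rotation":[0,0,0],"translation":[-4,17.5,0],"grip":10},{"rotation":[0,0,0],"translation":[-6,25,0],"grip":10},{"rotation":[0,0,0],"translation":[-8,33,0],"grip":10},{"rotation":[0,0,0],"translation":[-9.5,41,0],"grip":10},{"rotation":[0,0,0],"translation":[-11.5,49,0],"grip":10},{"rotation":[0,0,0],"translation":[-13.5,57,0],"grip":10},{"rotation":[0,0,0],"translation":[-15,65,0],"grip":10},{"rotation":[0,0,0],"translation":[-17,73,0],"grip":10},{"rotation":[0,0,0],"translation":[-19,81,0],"grip":10},{"rotation":[0,0,0],"translation":[-20.5,88,0],"grip":10},{"rotation":[0,0,0],"translation":[-22,94,0],"grip":10},{"rotation":[0,0,0],"translation":[-22.8,97.5,0],"grip":10},{"rotation":[0,0,0],"translation":[-22.8,97.5,0],"grip":10},{"rotation":[0,0,0],"translation":[-22.8,97.5,0],"grip":10}]' 30
```

```text
time: 25.1
ee_pos: [0.5907, 0.1558, 0.114]
tcp_rot: [-179.5, -0.1, 14.6]
wrist_force: [0.8, -0.1, 7.1]
opening: 0.0146
grasp_force: 30.0
```

```bash
python3 - <<'E'
from h import *
p,d=imaging.camera("scene");o=readout.get_obs();print(o["ee_pos"],o["tcp_rot"],o["wrist_force"],o["torque"],o["q"],o["joint_efforts"])
cv2.imwrite("pics/s1.png",p[140:380,280:640,::-1])
E
python3 -c "
import cv2;i=cv2.imread('pics/s1.png');cv2.imwrite('pics/s1b.png',cv2.resize(i,(792,528)))"
```

```text
[0.59070977 0.15579402 0.11399567] [-1.79448670e+02 -1.06954754e-01  1.45551027e+01] [1.24598258 0.2887329  6.80364049] [-0.24252682 -0.15109525 -0.20739821] [ 14.5175354   12.47480403   5.52938433  82.94798707   0.55140045
 179.96243103] [  0.33853856 -56.47413611  43.01658869   0.33554032   0.25043411
  -0.17449928]
```

View pics/s1b.png

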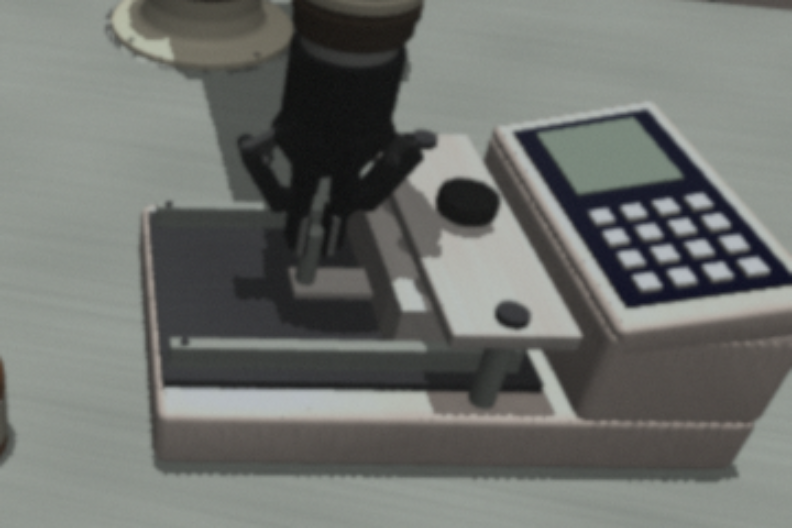

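The wrist joint has run into its 180° limit (q6 = 179.96), which blocks the move; carrier stands ~29 mm out. I open a little and turn the tool +6° about z around the pin to gain range.

```bash
python3 -m jog '[{"rotation":[0,0,0],"translation":[2,-6,0],"grip":28},{"rotation":[0,0,0],"translation":[2,-6,0],"grip":28},{"rotation":[0,0,2],"translation":[2,-6,0],"grip":28},{"rotation":[0,0,4],"translation":[2,-6,0],"grip":28},{"rotation":[0,0,6],"translation":[2,-6,0],"grip":28},{"rotation":[0,0,8],"translation":[2,-6,0],"grip":28},{"rotation":[0,0,8],"translation":[2,-6,0],"grip":28},{"rotation":[0,0,8],"translation":[2,-6,0],"grip":28}]' 30; python3 -c "
from h import *
print(readout.get_obs()['q'])
I=info('wrist');p,d=imaging.camera('wrist');C=cloud('wrist',d,I);s=np.array([-.228,.9736])
k=C[(abs(C[...,2]-.12)<.003)&(np.hypot(C[...,0]-.57,C[...,1]-.235)<.12)]
print('slide pos of carrier front', np.percentile((k[:,:2]-[.5915,.148])@s,[.5,2,5,95]).round(4))"
```

```text
time: 25.95
ee_pos: [0.5921, 0.1496, 0.1125]
tcp_rot: [-179.4, 0.0, 22.5]
wrist_force: [-0.0, 0.3, -0.6]
opening: 0.0278
grasp_force: 0.0
[ 13.91789619  12.69448348   5.61796207  83.05241406   0.55838998
 171.41334071]
slide pos of carrier front [-0.0154  0.0038  0.056   0.077 ]
```

```bash
python3 -m jog '[{"rotation":[0,0,0],"translation":[-2.5,5.5,0],"grip":28},{"rotation":[0,0,0],"translation":[-2.5,5.5,0],"grip":28},{"rotation":[0,0,0],"translation":[-2.5,5.5,0],"grip":10},{"rotation":[0,0,0],"translation":[-2.5,5.5,0],"grip":10},{"rotation":[0,0,0],"translation":[-2.5,5.5,0],"grip":10},{"rotation":[0,0,0],"translation":[-3.5,9.5,0],"grip":10},{"rotation":[0,0,0],"translation":[-4.5,14,0],"grip":10},{"rotation":[0,0,0],"translation":[-5.5,19,0],"grip":10},{"rotation":[0,0,0],"translation":[-6.7,24,0],"grip":10},{"rotation":[0,0,0],"translation":[-7.7,28,0],"grip":10},{"rotation":[0,0,0],"translation":[-8.3,30.5,0],"grip":10},{"rotation":[0,0,0],"translation":[-8.7,32.5,0],"grip":10},{"rotation":[0,0,0],"translation":[-9.1,34,0],"grip":10},{"rotation":[0,0,0],"translation":[-9.4,35.5,0],"grip":10},{"rotation":[0,0,0],"translation":[-9.4,35.5,0],"grip":10},{"rotation":[0,0,0],"translation":[-9.4,35.5,0],"grip":10}]' 30
```

```text
time: 27.6
ee_pos: [0.5831, 0.1837, 0.1129]
tcp_rot: [-179.6, 0.0, 22.5]
wrist_force: [-0.4, -9.4, 4.1]
opening: 0.0144
grasp_force: 29.8
```

```bash
python3 -m jog '[{"rotation":[0,0,0],"translation":[-0.2,1,0],"grip":10},{"rotation":[0,0,0],"translation":[-0.5,2,0],"grip":10},{"rotation":[0,0,0],"translation":[-0.7,3,0],"grip":10},{"rotation":[0,0,0],"translation":[-0.7,3,0],"grip":10},{"rotation":[0,0,0],"translation":[-0.7,3,0],"grip":10}]' 30
```

```text
time: 28.1
ee_pos: [0.5831, 0.1839, 0.1129]
tcp_rot: [-179.9, 0.1, 22.4]
wrist_force: [3.1, -24.2, 6.0]
opening: 0.0145
grasp_force: 30.2
```

At the stop (force up, no movement). Relax, open, lift clear and verify.

```bash
python3 -m jog '[{"rotation":[0,0,0],"translation":[0.4,-2,0],"grip":10},{"rotation":[0,0,0],"translation":[0.4,-2,0],"grip":28},{"rotation":[0,0,0],"translation":[0.7,-3,0],"grip":28},{"rotation":[0,0,0],"translation":[0.7,-3,0],"grip":28},{"rotation":[0,0,0],"translation":[0.7,-3,0],"grip":28},{"rotation":[0,0,0],"translation":[0.7,-3,15],"grip":28},{"rotation":[0,0,0],"translation":[0.7,-3,40],"grip":28},{"rotation":[0,0,0],"translation":[0,-25,80],"grip":28},{"rotation":[0,0,0],"translation":[-20,-65,100],"grip":28},{"rotation":[0,0,0],"translation":[-40,-105,100],"grip":28},{"rotation":[0,0,0],"translation":[-60,-120,100],"grip":28},{"rotation":[0,0,0],"translation":[-60,-120,100],"grip":28},{"rotation":[0,0,0],"translation":[-60,-120,100],"grip":28}]' 30
python3 - <<'E'
from h import *
I=info("wrist");p,d=imaging.camera("wrist");C=cloud("wrist",d,I);cv2.imwrite("pics/end.png",p[...,::-1])
s=np.array([-.228,.9736])
pin=C[(abs(C[...,2]-.133)<.002)&(np.hypot(C[...,0]-.583,C[...,1]-.1835)<.02)];m=pin.mean(0);print("pin",m.round(4),"slid",(m[:2]-[.6096,.0706])@s)
pl=C[(abs(C[...,2]-.143)<.003)&(np.hypot(C[...,0]-.565,C[...,1]-.26)<.1)];print("pin to plate edge",np.percentile((pl[:,:2]-m[:2])@s,[.5,1,5]).round(4))
p,d=imaging.camera("side")
for t,z in(("ball_a_center",.024),("small_a_center",.02),("grip_pin",.133)): print(t,[(at_z("side",r["uv"],z).round(4),round(r["confidence"],2)) for r in spotter.mark_of("side",t)[:3]])
E
```

```text
time: 29.4
ee_pos: [0.5224, 0.0682, 0.2141]
tcp_rot: [-179.5, -0.1, 22.5]
wrist_force: [0.7, -0.1, 0.4]
opening: 0.0282
grasp_force: 0.0
pin [0.5833 0.1826 0.1328] slid 0.11499173218706948
pin to plate edge [0.0377 0.0379 0.0392]
ball_a_center [(array([ 0.495 , -0.1969,  0.024 ]), 0.42)]
small_a_center [(array([ 0.5031, -0.1921,  0.02  ]), 0.48), (array([0.5345, 0.3856, 0.02  ]), 0.2)]
grip_pin [(array([0.5861, 0.1769, 0.133 ]), 0.64)]
```

View pics/end.png

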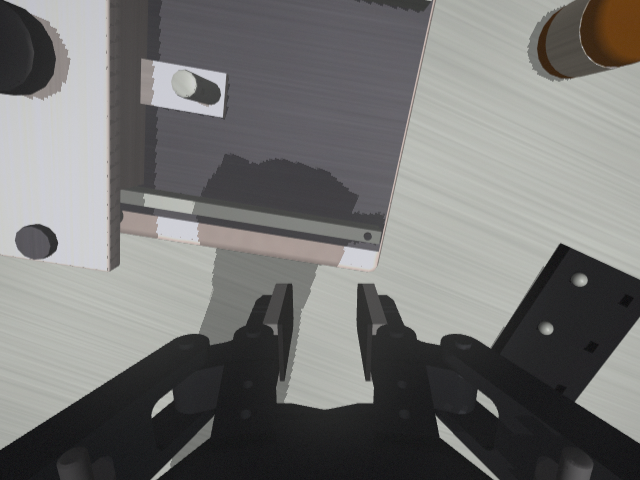

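The carrier is home: the pin at (185,83) is 37.7 mm from the plate edge, and 37.5 mm is expected. Both small balls are still on the rack at (580,280) and (546,328), and the gripper is clear.

```bash
python3 -c "
from workcell import bot;print(bot.job_done())"
```

```text
the job is handed in; nothing more can be done
None
```

The job is handed in at about 29 s of the 72 s allowed: each cup holds one large ball, the carrier is against its home stop, and the small balls are still on their rack; the hand-in call gave no verdict.

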